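# Put the solder-paste pots away in their caddy

## Robot

A 6-joint arm with a two-finger parallel gripper is mounted at the origin on the work surface. World frame = base frame: x ahead of the robot, y to its left, z up, the work surface at z = 0. Lengths are in mm, angles in rad, forces in N, time in s.
With the tool pointing down it reaches from about 275 to 725 mm from the base axis. Payload 5.6 kg.
Tool frame: the origin (TCP) lies at the very end of the fingers, on their centre line; the grasp point (between the pads) lies 19 mm behind it (bot.hold_point_z is the distance from the TCP to the grasp point, in mm); z points along the fingers, y is the line along which they close (so a half turn about z gives the same grasp; the last joint's range is limited). The gripper opens to 85 mm and grips with 20 to 120 N. Pads are 22 mm wide; open, the fingers measure 114 mm over their backs; the gripper's body (76 mm by 85 mm) begins 54 mm behind the grasp point. The pads swing forward as they close: fully open they stand 13 mm farther back than shut.
Start: joints at [1.546, 0.255, 0.108, 0, -1.424, -0.285], TCP at [167.65, 523.819, 231.283] pointing down, gripper open.
Joint ranges: [-2.95, 2.95], [-1.21, 1.97], [-1.09, 1.5], [-2.87, 1.71], [-2.94, -0.07], [-3.05, 3.05]. Speed limits (rad/s): [2.57, 2.57, 3.14, 3.14, 3.14, 3.14].

## Interface

Orientations are given as a 3x3 rotation matrix whose columns are the frame's x, y, z axes.
In Python, from cell import bot gives the robot as it stands. The module is installed in compiled form; this text tells all that it offers.
- The arm moves only by the tool apply_moves, never from a script. Its argument "plan" is a list of rows, each an object of numbers: "x", "y", "z": the shift along the tool's x, y, z in mm; "ax", "ay", "az": the turn, a rotation vector about the tool's x, y, z in rad. A call has 1 to 8 rows; each row is the pose to reach, as a shift and turn from the pose commanded when the call began, along the tool's axes at that moment; what a row does not reach only later rows make up. A row lasts 1/12 s, in which the tool goes at most 41.7 mm and 7.16 degrees, less where a joint would pass 70% of its speed; a pose out of reach is approached as far as the arm can. A call with a gripper value outside its range is refused whole. "gripper" is the finger opening in mm, from 0 to 85.4, set as the call begins (left out, the last holds). The fingers move at their own pace and stop on an object; "squeeze" is the grip in N (left out, the last holds). Time passes only in rows, so rows that repeat a pose let the fingers close. It gives the time, the measured TCP pose, the force, the opening and the grip force at its end, in the units of the state.
- bot.read_state(): the state, without advancing time (a new reading comes with each control period).
- bot.camera(name): name is "scene" or "top" or "wrist"; returns a dict with "frame" (480x640x3 uint8, blue, green, red), "range_z" (480x640 float32, mm along the optical axis (not along the pixel's ray), 0 where there is no reading), "fx", "fy", "cx", "cy" (pixels), "rvec" (rotation vector, rad) and "tvec" (3), from world to camera coordinates, as OpenCV has them. Camera axes: x right, y down, z forward; pixel columns grow to the right and rows downward; lengths in mm; the calibration is good to about 2 mm. A picture is of the moment at which its call begins.
- bot.sign_off(): hands the job in; it is judged then, once.
The state is a dict: "clock": time; "joint_positions": joint angles; "dq": joint speeds; "tau": joint torques, N m; "position": TCP position; "tcp_rot": TCP orientation; "wrist_force": force on the tool from outside, world axes, zero at the start; "torque": the same for the moment, N m; "gripper_width": finger opening in mm; "gripper_force": force on a finger pad.
Only numpy, scipy, OpenCV 4.12 (cv2) and the standard library are available. Lean on these libraries where they do the work, as an engineer would, in place of code of your own. Each camera call takes 0.05 s, during which the arm holds its last target. There are 200 camera calls.

## Task

Put the three white-footed paste pots away in the wooden caddy, each standing upright on the floor of the bay whose colour matches its lid; set them down, do not drop them. The blue-lidded pot is caught under the lips at the low end of the sloping slide: push or draw it back up the slide until its foot is clear of the lips, then lift it out. Leave the two black-footed pots where they stand.

Things in the scene. Friction and masses are not known exactly. Their poses are not given: they have to be found in the camera images.
- pot_red: Paste pot with red lid and WHITE foot, loose on the bench, to be put away. All five pots are alike in shape: round foot 46 mm diameter x 8 mm high, white body 28 mm diameter up to 36 mm, lid 34 mm diameter from 36 mm to the flat top at 60 mm. About 120 g, the weight is low in the foot. Origin: centre of the underside; z up through the lid. Grip it by the lid.
- pot_yellow: Paste pot with yellow lid and WHITE foot, same shape, loose on the bench, to be put away. Origin: centre of the underside, z up through the lid.
- pot_blue: Paste pot, blue lid, WHITE foot, same shape. At the slide's low end, leaning with it by 0.2 rad; foot under the lips, body between them, lid above them. Origin: centre of the underside, z through the lid, square to the slope. Moved 80 mm or more up the slide it is clear of the lips and lifts straight out; friction holds it there. Gripped, it may ride 2 to 3 mm off the floor.
- stale_red: Look-alike: paste pot with red lid and BLACK foot, same shape; stays where it is.
- stale_yellow: Look-alike: paste pot with yellow lid and BLACK foot, same shape; stays where it is.
- caddy: Fixed plywood caddy, 202 mm (its x) by 70 mm (its y), walls 4 mm thick and 20 mm high; two cross walls divide it into three square bays of 62 mm inside, whose centres are at x = -66, 0, +66 mm. Origin: centre of the underside.
- pad_red: Red floor pad, 58 mm square and 3 mm thick, fixed in the middle of one bay: the place of the red pot. Origin: centre of its underside (4 mm above the bench), so its upper face is 7 mm above the bench. Which bay has which colour changes.
- pad_yellow: Yellow floor pad, same size, fixed in another bay: the place of the yellow pot. Origin: centre of its underside.
- pad_blue: Blue floor pad, same size, fixed in the remaining bay: the place of the blue pot. Origin: centre of its underside.
- slide: Fixed aluminium chute 200 mm long (its x), 62 mm wide over walls; origin under its centre on the bench, axes level. Its floor rises 0.2 rad towards +x, 34 mm above the origin there. Channel 50 mm wide. Along the floor from that point: end stop at -94 mm; two grey lips from -100 to -15 mm, 14 to 18 mm above the floor, slot of 34 mm between; beyond, up to +100 mm, open above.
Things that resemble listed ones, but are neither listed nor needed, are in the scene too. Leave any orange look-alike of the stale_yellow alone.

How it is judged (in metres and radians):
At the end, for the whole second after the job is handed in: Each of the three white-footed pots stands on the pad of its lid's colour: centre within 12 mm of the pad's centre (so anywhere in the bay), foot down on the pad (within 4 mm), upright within 0.1 rad, at rest and released; both black-footed pots upright and within 15 mm of where they started (horizontal distance between pot_red and pad_red below 0.012 m and z of pot_red in the frame of pad_red between 0 and 0.007 m and angle between each of pot_red, pot_yellow, pot_blue, stale_red, stale_yellow's own z axis and vertical below 0.1 rad and linear speed of each of pot_red, pot_yellow, pot_blue below 0.02 m/s and contact force between each of pot_red, pot_yellow, pot_blue and the fingers below 0.05 N and horizontal distance between pot_yellow and pad_yellow below 0.012 m and z of pot_yellow in the frame of pad_yellow between 0 and 0.007 m and horizontal distance between pot_blue and pad_blue below 0.012 m and z of pot_blue in the frame of pad_blue between 0 and 0.007 m and distance of each of stale_red, stale_yellow from where it was at the start of the episode below 0.015 m); the robot touches nothing.
It fails at once if a white-footed pot is tipped far over (0.6 rad) (angle between any of pot_red, pot_yellow, pot_blue's own z axis and vertical above 0.6 rad).
It fails at once if a white-footed pot is dropped (falls more than about 25 mm) or flung ((linear speed of pot_red above 0.7 m/s and contact force between pot_red and the fingers below 0.05 N) or (linear speed of pot_yellow above 0.7 m/s and contact force between pot_yellow and the fingers below 0.05 N) or (linear speed of pot_blue above 0.7 m/s and contact force between pot_blue and the fingers below 0.05 N)).
It fails at once if a black-footed pot is moved by more than 15 mm or tipped ((distance of stale_red from where it was at the start of the episode above 0.015 m or angle between stale_red's own z axis and vertical above 0.3 rad) or (distance of stale_yellow from where it was at the start of the episode above 0.015 m or angle between stale_yellow's own z axis and vertical above 0.3 rad)).
It also fails if it takes over 90 s, if anything falls off the work surface, if the arm or the gripper's body presses on something with over 40 N, if the wrist force passes 120 N, or if a joint passes its speed limit or range.

## Working session

There is one attempt and no reset: what is moved stays moved. The work goes in short steps, Python scripts to look and compute and a tool call to move; the robot and the scene stay as the last step left them, time stands still between calls to the robot, and variables do not carry over. Pictures are saved under pics/ and viewed, at most 14 in all, crops included, and the job is handed in when it is done.

Besides the shell and the picture viewer there is one more tool, called after "Call:" by a JSON object that holds its "fn" and its "kwargs", one argument or row to a line. apply_moves: Moves the arm, as the interface text tells. Its arguments: {"type":"object","properties":{"plan":{"type":"array"},"gripper":{"type":"number"},"squeeze":{"type":"number"}},"required":["plan"]}

```bash
mkdir -p pics; cat > h.py <<'E'
import numpy as np, cv2
from cell import bot
def cam(n):
    c=bot.camera(n); c['R']=cv2.Rodrigues(np.array(c['rvec'],float))[0]; c['t']=np.array(c['tvec'],float).ravel(); return c
def ray(c,u,v,z):
    d=c['R'].T@np.array([(u-c['cx'])/c['fx'],(v-c['cy'])/c['fy'],1]); o=-c['R'].T@c['t']
    return o+d*(z-o[2])/d[2]
def pts(c):
    v,u=np.mgrid[:480,:640]; Z=c['range_z'].astype(float)
    P=np.stack([(u-c['cx'])/c['fx']*Z,(v-c['cy'])/c['fy']*Z,Z],-1)
    return (P-c['t'])@c['R']
def tool(p):  # world target -> shift in tool axes
    s=bot.read_state(); return np.array(s['tcp_rot']).T@(np.array(p)-np.array(s['position']))
E
python3 - <<'E'
from h import *
a=cam('scene');b=cam('top')
cv2.imwrite('pics/s.png',a['frame']);cv2.imwrite('pics/t.png',b['frame'])
np.savez('top.npz',P=pts(b),f=b['frame'])
np.savez('sc.npz',P=pts(a),f=a['frame'])
s=bot.read_state();print(s['position'],s['tcp_rot'],-b['R'].T@b['t'],-a['R'].T@a['t'])
P=pts(b);hsv=cv2.cvtColor(b['frame'],cv2.COLOR_BGR2HSV)
for n,l,h in [('red',0,7),('red2',172,180),('or',8,19),('yel',20,35),('blue',95,130)]:
    m=cv2.inRange(hsv,(l,110,60),(h,255,255)); k,L,S,C=cv2.connectedComponentsWithStats(m)
    for i in range(1,k):
        if S[i,4]>60:
            q=P[L==i]; print(n,C[i].round(1),S[i],np.median(q,0).round(1),np.percentile(q[:,2],95).round(1),'mid60',ray(b,*C[i],60).round(1),'mid7',ray(b,*C[i],7).round(1))
E
```

```text
[167.50553149 523.41026601 230.48561464] [[ 9.52365768e-01 -3.04957781e-01 -4.42966417e-04]
 [-3.04958092e-01 -9.52364339e-01 -1.65146853e-03]
 [ 8.17627580e-05  1.70788828e-03 -9.99998538e-01]] [415.92429386 -12.13670709 913.41533813] [ 894.02718661 -588.4041525   610.63135763]
red [279.5 178.2] [271 169  18  20 274] [645.7 103.2  59.8] 62.7 mid60 [645.2 102.7  60. ] mid7 [659.4 109.9   7. ]
red [369.1 182.9] [361 174  18  19 263] [636.8 -73.2  59.9] 62.3 mid60 [636.9 -73.3  60. ] mid7 [650.6 -77.1   7. ]
red [463.8 204.3] [448 189  33  32 738] [ 606.8 -271.     7.7] 10.4 mid60 [ 595.5 -256.    60. ] mid7 [ 606.7 -271.1    7. ]
or [318.8  94. ] [ 266   50  106  101 1928] [846.4  28.   31.6] 36.9 mid60 [819.5  27.8  60. ] mid7 [844.6  30.3   7. ]
or [508.6  60.2] [495  57  21  11  65] [ 890.6 -353.8   64.6] 67.5 mid60 [ 891.  -352.6   60. ] mid7 [ 920.6 -373.8    7. ]
or [449.9 112.1] [ 397   60  121   63 1622] [ 783.7 -237.7   41.4] 65.1 mid60 [ 781.8 -233.2   60. ] mid7 [ 804.6 -246.9    7. ]
or [502.1  86.3] [496  75  16  22  75] [ 831.8 -336.    64.6] 67.0 mid60 [ 835.7 -337.8   
[... 1163 characters left out ...]
286 248  19  18 252] [490.1  68.7  60.3] 63.1 mid60 [490.5  68.7  60. ] mid7 [495.1  73.8   7. ]
yel [480.6 267.3] [ 462  249   38   37 1005] [ 478.1 -301.     7.8] 19.8 mid60 [ 474.1 -284.6   60. ] mid7 [ 477.7 -301.5    7. ]
yel [361.7 275. ] [353 266  19  19 282] [456.9 -59.8  60.1] 62.8 mid60 [456.9 -59.4  60. ] mid7 [459.4 -62.3   7. ]
yel [310.4 316.8] [301 307  19  20 118] [373.8  39.4   5.4] 8.2 mid60 [376.9  37.1  60. ] mid7 [374.5  40.2   7. ]
blue [472.1 235.5] [456 220  33  32 727] [ 541.5 -286.2    7.7] 10.3 mid60 [ 534.9 -270.3   60. ] mid7 [ 542.3 -286.3    7. ]
blue [174.4 268.5] [166 260  18  18 253] [463.2 294.5  80.3] 83.9 mid60 [465.1 301.8  60. ] mid7 [468.2 321.3   7. ]
```

View pics/t.png

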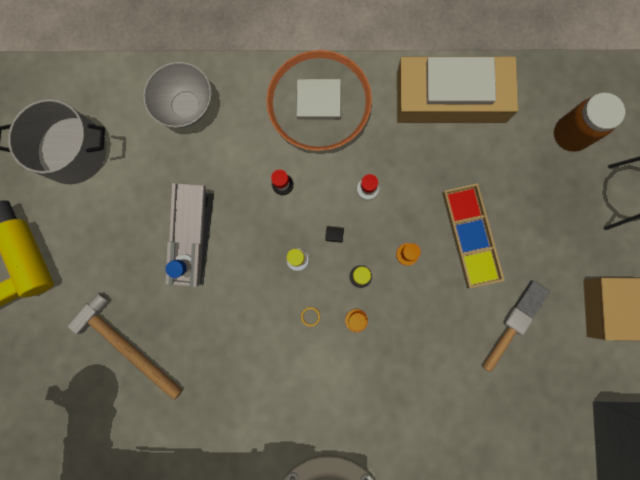

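View pics/s.png

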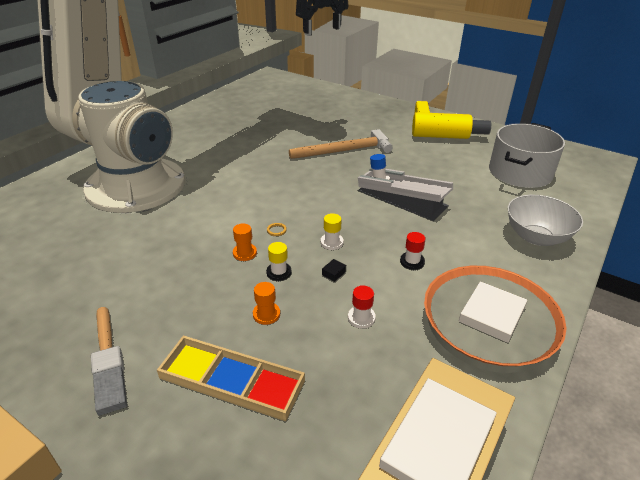

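The target pots are clear: white-footed red at top-image pixel (369,183), white-footed yellow at (295,257) and blue at (176,268), in the slide's low end. The black-footed pots are at (280,178) and (362,275). The caddy runs along u 445–502 with red, blue and yellow pads from top to bottom. The scene image agrees.

```bash
python3 - <<'E'
from h import *
d=np.load('top.npz');P=d['P'];f=d['f']
# slide floor: open upper half, centre columns
q=P[192:240,182:198].reshape(-1,3)
for _ in range(5):
    A=np.c_[q[:,:2],np.ones(len(q))]; c=np.linalg.lstsq(A,q[:,2],rcond=None)[0]; r=q[:,2]-A@c; q=q[abs(r)<2.5]
g=c[:2];print('slope',np.linalg.norm(g),'yaw',np.arctan2(g[1],g[0]),c,len(q))
# slide outline
R=P[180:292,160:212].reshape(-1,3);m=(R[:,2]>14)&(R[:,2]<75)
h=R[m];dn=h[:,2]-(h[:,:2]@g+c[2]);h2=h[abs(dn)<25][:,:2].astype(np.float32)
print(cv2.minAreaRect(h2))
hsv=cv2.cvtColor(f,cv2.COLOR_BGR2HSV)
m=cv2.inRange(hsv,(95,110,60),(130,255,255))>0;m[:,300:]=0
q=P[m];n=np.array([-g[0],-g[1],1]);n/=np.linalg.norm(n)
hh=(q-[0,0,c[2]])@n;print('height above floor',np.percentile(hh,[5,50,95]));print('lid top centre',q[hh>56].mean(0),n)
# scene view check
d=np.load('sc.npz');P=d['P'];hsv=cv2.cvtColor(d['f'],cv2.COLOR_BGR2HSV)
for nm,l,hi in [('red',0,5),('yel',22,35),('blue',95,130)]:
    mm=cv2.inRange(hsv,(l,110,60),(hi,255,255));k,L,S,C=cv2.connectedComponentsWithStats(mm)
    for i in range(1,k):
        if 150<S[i,4]<4000 and nm:
            q=P[L==i];t=q[q[:,2]>np.percentile(q[:,2],97)-3]
            print(nm,C[i].round(),(t.max(0)/2+t.min(0)/2).round(1),q[:,2].max().round(1))
E
```

```text
slope 0.8462890671428361 yaw -1.4080435533566318 [ 1.37128629e-01 -8.35105337e-01  2.00386373e+02] 71
((534.7363891601562, 288.1493225097656), (58.087913513183594, 199.0257568359375), 85.68305969238281)
height above floor [37.09137528 47.78692394 56.58810814]
lid top centre [458.70250936 273.38447457 173.25400426] [-0.10467513  0.63746545  0.76333539]
red [415. 242.] [ 762.8 -233.8  333.8] 610.6
red [363. 297.] [ 758.6 -323.3  333.9] 610.6
red [273. 389.] [ 733.3 -412.2  307.8] 610.6
yel [440. 123.] [656.8  38.7 335.3] 610.6
yel [332. 223.] [ 684.1 -251.   333.8] 610.6
yel [277. 252.] [ 667.6 -316.1  333.9] 610.6
yel [192. 363.] [ 680.4 -430.2  312.5] 610.6
blue [540.  10.] [704.6 320.2 421.7] 610.6
blue [503.  59.] [599.3 327.2 366.1] 610.6
blue [378. 161.] [465.9 292.5  80.3] 82.4
blue [231. 375.] [ 701.2 -420.1  307.7] 610.6
```

```bash
python3 - <<'E'
from h import *
d=np.load('top.npz');P=d['P'];f=d['f'];ok=(P[...,2]>-10)&(P[...,2]<200)
S=P[192:240,182:198];q=S[ok[192:240,182:198]]
c=None
for _ in range(8):
    A=np.c_[q[:,:2],np.ones(len(q))]; c=np.linalg.lstsq(A,q[:,2],rcond=None)[0]; r=q[:,2]-A@c; q=q[abs(r)<max(2.5,1.5*r.std())] if len(q)>200 else q
g=c[:2];print('slope',np.arctan(np.linalg.norm(g)),'yaw',np.arctan2(g[1],g[0]),len(q),r.std())
R=P[180:292,160:212][ok[180:292,160:212]]
fl=lambda h:h[:,2]-(h[:,:2]@g+c[2])
h=R[(abs(fl(R)-8)<16)&(R[:,2]>11)];(cc,sz,an)=cv2.minAreaRect(h[:,:2].astype(np.float32));print(cc,sz,an, 'floor z at centre',np.r_[cc,1]@c)
hsv=cv2.cvtColor(f,cv2.COLOR_BGR2HSV)
m=cv2.inRange(hsv,(95,110,60),(130,255,255))>0;m[:,300:]=0
q=P[m&ok];n=np.array([-g[0],-g[1],1]);n/=np.linalg.norm(n)
hh=fl(q)*n[2];print('height',np.percentile(hh,[5,50,95]));t=q[hh>55];print('lid top',t.mean(0),(t.max(0)+t.min(0))/2,len(t))
dd=np.load('sc.npz');P=dd['P'];hsv=cv2.cvtColor(dd['f'],cv2.COLOR_BGR2HSV)
for nm,l,hi in [('red',0,5),('yel',22,35),('blue',95,130)]:
    mm=cv2.inRange(hsv,(l,110,60),(hi,255,255));k,L,S,C=cv2.connectedComponentsWithStats(mm)
    for i in range(1,k):
        if 150<S[i,4]<4000:
            q=P[L==i];q=q[(q[:,2]<120)&(q[:,2]>0)]
            if len(q)<50: continue
            t=q[q[:,2]>np.percentile(q[:,2],97)-3]
            print(nm,C[i].round(),((t.max(0)+t.min(0))/2).round(1),q[:,2].max().round(1))
E
```

```text
slope 0.19910000695826927 yaw -0.11252635688824286 678 1.151812199268047
(534.825927734375, 291.1282653808594) (64.19621276855469, 199.26129150390625) 85.73460388183594 floor z at centre 34.02251889169291
height [54.98968439 59.45477248 61.96765619]
lid top [463.72045339 294.9137431   80.47220377] [464.09897791 295.13247719  80.2102938 ] 239
red [415. 242.] [647.8 103.1  59.1] 61.3
red [363. 297.] [639.2 -74.2  58.9] 60.8
red [273. 389.] [ 604.4 -266.5    7.1] 9.4
yel [440. 123.] [486.  620.2  63.1] 66.5
yel [332. 223.] [490.7  69.6  59. ] 60.9
yel [277. 252.] [458.3 -59.7  59.1] 61.0
yel [192. 363.] [ 480. -302.   13.] 20.4
blue [503.  59.] [ 435.2 1225.2  116.7] 119.9
blue [378. 161.] [465.9 292.5  80.3] 82.4
blue [231. 375.] [ 539.8 -282.6    7.3] 9.8
```

```bash
cat >> h.py <<'E'
from scipy.spatial.transform import Rotation as Ro
def Rt(phi,tilt=0.):  # tool x horizontal heading phi, tilted up by tilt; z downward
    c,s=np.cos,np.sin; d=np.array([c(phi),s(phi),0]);w=np.array([-s(phi),c(phi),0]);k=np.array([0,0,1.])
    return np.c_[c(tilt)*d+s(tilt)*k,-w,-(c(tilt)*k-s(tilt)*d)]
def go(p,R):
    s=bot.read_state();A=np.array(s['tcp_rot'])
    print('shift',(A.T@(np.array(p)-s['position'])).round(1),'rot',Ro.from_matrix(A.T@R).as_rotvec().round(4))
E
python3 - <<'E'
from h import *
R=Rt(-.075,.2);n=-R[:,2];t=np.array([464,294.5,80.3])
go(t+60*n,R);go(t-29*n,R)
E
```

```text
shift [340.6 130.2  91.6] rot [ 0.0252  0.1992 -0.2339]
shift [357.8 125.9 178.9] rot [ 0.0252  0.1992 -0.2339]
```

Call:
{"fn": "apply_moves", "kwargs": {
  "plan": [
    {"x":38,"y":14,"z":10,"ax":0.003,"ay":0.022,"az":-0.026},
    {"x":76,"y":29,"z":20,"ax":0.006,"ay":0.044,"az":-0.052},
    {"x":114,"y":43,"z":30,"ax":0.008,"ay":0.066,"az":-0.078},
    {"x":151,"y":58,"z":40,"ax":0.011,"ay":0.088,"az":-0.104},
    {"x":189,"y":72,"z":50,"ax":0.014,"ay":0.11,"az":-0.13},
    {"x":227,"y":87,"z":60,"ax":0.017,"ay":0.133,"az":-0.156},
    {"x":264,"y":101,"z":70,"ax":0.02,"ay":0.155,"az":-0.182},
    {"x":302,"y":115,"z":80,"ax":0.022,"ay":0.177,"az":-0.208}
  ],
  "gripper": 60,
  "squeeze": 40
}}

```text
clock: 0.77
position: [421.1, 320.6, 150.6]
tcp_rot: [[0.979, -0.099, 0.177], [-0.098, -0.995, -0.015], [0.178, -0.003, -0.984]]
wrist_force: [0.4, 1.5, 0.1]
gripper_width: 60.3
gripper_force: 0.0
```

```bash
python3 - <<'E'
from h import *
R=Rt(-.075,.2);n=-R[:,2];t=np.array([464,294.5,80.3])
go(t+40*n,R)
E
```

```text
shift [31.2 22.  37.2] rot [ 0.0018  0.0213 -0.0243]
```

Call:
{"fn": "apply_moves", "kwargs": {
  "plan": [
    {"x":16,"y":11,"z":18,"ax":0.001,"ay":0.011,"az":-0.012},
    {"x":31,"y":22,"z":37,"ax":0.002,"ay":0.021,"az":-0.024},
    {"x":31,"y":22,"z":37,"ax":0.002,"ay":0.021,"az":-0.024},
    {"x":31,"y":22,"z":37,"ax":0.002,"ay":0.021,"az":-0.024}
  ]
}}

```text
clock: 1.1
position: [454.7, 295.2, 119.0]
tcp_rot: [[0.978, -0.079, 0.195], [-0.077, -0.997, -0.017], [0.196, 0.002, -0.981]]
wrist_force: [-0.8, 0.8, 0.6]
gripper_width: 60.1
gripper_force: 0.0
```

```bash
python3 - <<'E'
from h import *
R=Rt(-.075,.2);n=-R[:,2];t=np.array([464,294.5,80.3])
go(t-28*n,R)
c=cam('wrist');cv2.imwrite('pics/w1.png',c['frame'])
P=pts(c);hsv=cv2.cvtColor(c['frame'],cv2.COLOR_BGR2HSV)
m=cv2.inRange(hsv,(95,110,60),(130,255,255));k,L,S,C=cv2.connectedComponentsWithStats(m)
for i in range(1,k):
    if S[i,4]>300:
        q=P[(L==i)&(c['range_z']>0)];hh=(q-t)@n;tt=q[abs(hh)<5];print(C[i],S[i],np.median(hh),((tt.max(0)+tt.min(0))/2) if len(tt) else 0,tt.mean(0))
E
```

```text
shift [ 1.6 -0.2 67.8] rot [ 0.0025  0.0026 -0.0037]
[317.71518286 266.92611747] [ 290  236   56   62 2707] 1.4332836300118128 [462.3594376  295.05528788  81.25038816] [462.96929671 294.99996525  81.47563597]
```

View pics/w1.png

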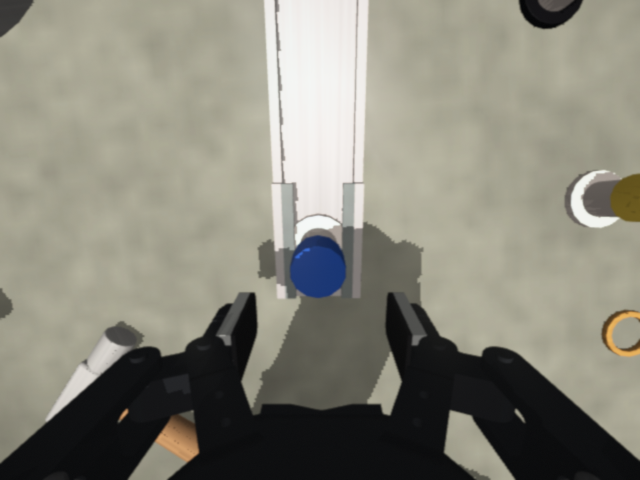

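The wrist view shows the blue lid at (318,267), centred in the slot and between the open fingers (about 255 and 388). The slide runs straight along the tool's x. I'll go down now.

Call:
{"fn": "apply_moves", "kwargs": {
  "plan": [
    {"x":0.5,"y":0,"z":25},
    {"x":1,"y":0,"z":45},
    {"x":1,"y":0,"z":60},
    {"x":1,"y":0,"z":68},
    {"x":1,"y":0,"z":68}
  ]
}}

```text
invalid input
```

Call:
{"fn": "apply_moves", "kwargs": {
  "plan": [
    {"z":0},
    {"z":0},
    {"z":0},
    {"z":0},
    {"z":0},
    {"z":0},
    {"z":0},
    {"z":0}
  ],
  "gripper": 25,
  "squeeze": 40
}}

```text
invalid input
```

Call:
{"fn": "apply_moves", "kwargs": {
  "plan": [
    {"x":0.5,"y":0,"z":25,"ax":0,"ay":0,"az":0},
    {"x":1,"y":0,"z":45,"ax":0,"ay":0,"az":0},
    {"x":1,"y":0,"z":60,"ax":0,"ay":0,"az":0},
    {"x":1,"y":0,"z":68,"ax":0,"ay":0,"az":0},
    {"x":1,"y":0,"z":68,"ax":0,"ay":0,"az":0}
  ]
}}

```text
clock: 1.57
position: [468.6, 295.8, 52.8]
tcp_rot: [[0.978, -0.076, 0.196], [-0.075, -0.997, -0.016], [0.197, 0.001, -0.98]]
wrist_force: [0.1, -0.7, -0.5]
gripper_width: 60.0
gripper_force: 0.0
```

Call:
{"fn": "apply_moves", "kwargs": {
  "plan": [
    {"x":0,"y":0,"z":0,"ax":0,"ay":0,"az":0},
    {"x":0,"y":0,"z":0,"ax":0,"ay":0,"az":0},
    {"x":0,"y":0,"z":0,"ax":0,"ay":0,"az":0},
    {"x":0,"y":0,"z":0,"ax":0,"ay":0,"az":0},
    {"x":0,"y":0,"z":0,"ax":0,"ay":0,"az":0},
    {"x":0,"y":0,"z":0,"ax":0,"ay":0,"az":0}
  ],
  "gripper": 25,
  "squeeze": 40
}}

```text
clock: 2.07
position: [469.7, 296.7, 55.4]
tcp_rot: [[0.977, -0.076, 0.199], [-0.075, -0.997, -0.012], [0.199, -0.003, -0.98]]
wrist_force: [-2.4, -0.5, 6.6]
gripper_width: 32.7
gripper_force: 39.9
```

Call:
{"fn": "apply_moves", "kwargs": {
  "plan": [
    {"x":5,"y":0,"z":-1,"ax":0,"ay":0,"az":0},
    {"x":12,"y":0,"z":-1,"ax":0,"ay":0,"az":0},
    {"x":20,"y":0,"z":-1,"ax":0,"ay":0,"az":0},
    {"x":30,"y":0,"z":-1,"ax":0,"ay":0,"az":0},
    {"x":30,"y":0,"z":-1,"ax":0,"ay":0,"az":0}
  ]
}}

```text
clock: 2.48
position: [500.3, 293.8, 61.5]
tcp_rot: [[0.977, -0.077, 0.199], [-0.076, -0.997, -0.013], [0.199, -0.002, -0.98]]
wrist_force: [1.0, 0.5, 2.0]
gripper_width: 32.4
gripper_force: 40.8
```

Moving freely, so on up the slide.

Call:
{"fn": "apply_moves", "kwargs": {
  "plan": [
    {"x":10,"y":0,"z":0,"ax":0,"ay":0,"az":0},
    {"x":22,"y":0,"z":0,"ax":0,"ay":0,"az":0},
    {"x":34,"y":0,"z":0,"ax":0,"ay":0,"az":0},
    {"x":46,"y":0,"z":0,"ax":0,"ay":0,"az":0},
    {"x":56,"y":0,"z":0,"ax":0,"ay":0,"az":0},
    {"x":60,"y":0,"z":0,"ax":0,"ay":0,"az":0},
    {"x":60,"y":0,"z":0,"ax":0,"ay":0,"az":0}
  ]
}}

```text
clock: 3.07
position: [557.8, 288.9, 73.2]
tcp_rot: [[0.977, -0.078, 0.198], [-0.076, -0.997, -0.014], [0.198, -0.001, -0.98]]
wrist_force: [-3.0, -0.0, 5.7]
gripper_width: 32.4
gripper_force: 42.4
```

```bash
python3 - <<'E'
from h import *
c=cam('scene');cv2.imwrite('pics/s2.png',cv2.resize(c['frame'][110:250,300:500],None,fx=3,fy=3))
E
```

```text
(no output)
```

View pics/s2.png

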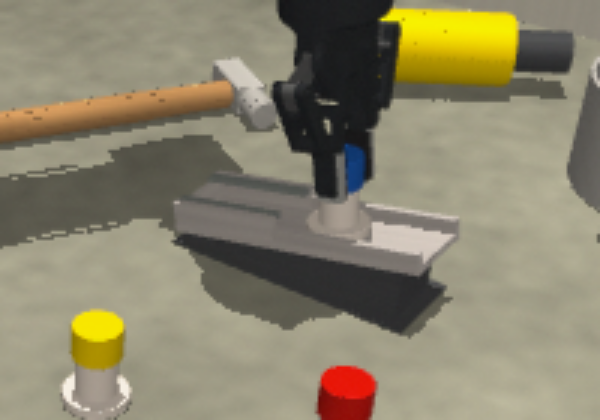

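The foot, at crop (340,222), is past the ends of the lips at about (280,215), so I can lift square to the slope.

Call:
{"fn": "apply_moves", "kwargs": {
  "plan": [
    {"x":0,"y":0,"z":-8,"ax":0,"ay":0,"az":0},
    {"x":0,"y":0,"z":-20,"ax":0,"ay":0,"az":0},
    {"x":0,"y":0,"z":-40,"ax":0,"ay":0,"az":0},
    {"x":0,"y":0,"z":-60,"ax":0,"ay":0,"az":0},
    {"x":0,"y":0,"z":-80,"ax":0,"ay":0,"az":0},
    {"x":0,"y":0,"z":-95,"ax":0,"ay":0,"az":0},
    {"x":0,"y":0,"z":-95,"ax":0,"ay":0,"az":0}
  ]
}}

```text
clock: 3.7
position: [539.3, 291.3, 169.7]
tcp_rot: [[0.976, -0.076, 0.202], [-0.076, -0.997, -0.011], [0.202, -0.005, -0.979]]
wrist_force: [-0.5, 0.2, -0.1]
gripper_width: 32.6
gripper_force: 42.0
```

```bash
python3 - <<'E'
from h import *
s=bot.read_state();print(s['joint_positions'],s['gripper_force'],s['wrist_force'])
for ph in (-.6,-1.34): go([510,0,190],Rt(ph)); go([542,-286,130],Rt(ph))
E
```

```text
[ 0.84318364  0.28826524 -0.0923901   0.181039   -1.06891097  0.57314932] 42.034374475479126 [-0.45767044  0.24878352 -0.10174665]
shift [ -2.5 292.5 -22.7] rot [-0.058  -0.1975  0.5213]
shift [ 38.3 575.5  45.6] rot [-0.058  -0.1975  0.5213]
shift [ -2.5 292.5 -22.7] rot [-0.1327 -0.1726  1.2586]
shift [ 38.3 575.5  45.6] rot [-0.1327 -0.1726  1.2586]
```

```bash
python3 - <<'E'
from h import *
go([520,20,190],Rt(.08)); go([542,-286,130],Rt(.231))
E
```

```text
shift [  5.8 271.8 -20.9] rot [ 0.0111 -0.2034 -0.1563]
shift [ 38.3 575.5  45.6] rot [ 0.0265 -0.2026 -0.3068]
```

Call:
{"fn": "apply_moves", "kwargs": {
  "plan": [
    {"x":1,"y":34,"z":-3,"ax":0.001,"ay":-0.025,"az":-0.019},
    {"x":1.5,"y":68,"z":-5,"ax":0.003,"ay":-0.051,"az":-0.039},
    {"x":2.2,"y":102,"z":-8,"ax":0.004,"ay":-0.076,"az":-0.058},
    {"x":2.9,"y":136,"z":-10,"ax":0.006,"ay":-0.102,"az":-0.078},
    {"x":3.6,"y":170,"z":-13,"ax":0.007,"ay":-0.127,"az":-0.098},
    {"x":4.3,"y":204,"z":-16,"ax":0.008,"ay":-0.152,"az":-0.117},
    {"x":5,"y":238,"z":-18,"ax":0.01,"ay":-0.178,"az":-0.137},
    {"x":5.8,"y":272,"z":-21,"ax":0.011,"ay":-0.203,"az":-0.156}
  ]
}}

```text
clock: 4.37
position: [518.0, 17.2, 186.4]
tcp_rot: [[0.997, 0.08, -0.007], [0.08, -0.997, -0.003], [-0.007, 0.003, -1.0]]
wrist_force: [1.0, 0.6, -1.6]
gripper_width: 32.3
gripper_force: 41.8
```

```bash
python3 - <<'E'
from h import *
go([542,-286,130],Rt(.231))
E
```

```text
shift [2.00e-01 3.04e+02 5.73e+01] rot [ 0.0022  0.0075 -0.1511]
```

Call:
{"fn": "apply_moves", "kwargs": {
  "plan": [
    {"x":0,"y":40,"z":5,"ax":0,"ay":0.001,"az":-0.02},
    {"x":0,"y":80,"z":10,"ax":0,"ay":0.002,"az":-0.04},
    {"x":0,"y":120,"z":18,"ax":0,"ay":0.003,"az":-0.06},
    {"x":0,"y":160,"z":26,"ax":0,"ay":0.004,"az":-0.08},
    {"x":0,"y":200,"z":34,"ax":0.001,"ay":0.005,"az":-0.1},
    {"x":0,"y":240,"z":42,"ax":0.001,"ay":0.006,"az":-0.12},
    {"x":0,"y":280,"z":50,"ax":0.002,"ay":0.007,"az":-0.14},
    {"x":0,"y":304,"z":57,"ax":0.002,"ay":0.007,"az":-0.151}
  ]
}}

```text
clock: 5.03
position: [541.4, -287.9, 129.2]
tcp_rot: [[0.974, 0.227, -0.0], [0.227, -0.974, -0.0], [-0.0, 0.0, -1.0]]
wrist_force: [1.2, 0.7, -1.3]
gripper_width: 33.0
gripper_force: 41.8
```

Call:
{"fn": "apply_moves", "kwargs": {
  "plan": [
    {"x":0,"y":0,"z":0,"ax":0,"ay":0,"az":0},
    {"x":0,"y":0,"z":0,"ax":0,"ay":0,"az":0}
  ]
}}

```text
clock: 5.2
position: [541.4, -285.5, 129.0]
tcp_rot: [[0.974, 0.225, -0.001], [0.225, -0.974, 0.001], [-0.001, -0.001, -1.0]]
wrist_force: [0.3, 0.2, -1.0]
gripper_width: 33.1
gripper_force: 41.8
```

```bash
python3 - <<'E'
from h import *
go([542,-286.2,38],Rt(.231))
c=cam('wrist');cv2.imwrite('pics/w2.png',c['frame'])
E
```

```text
shift [ 0.5  0.9 91. ] rot [-0.0009  0.0009 -0.0041]
```

View pics/w2.png

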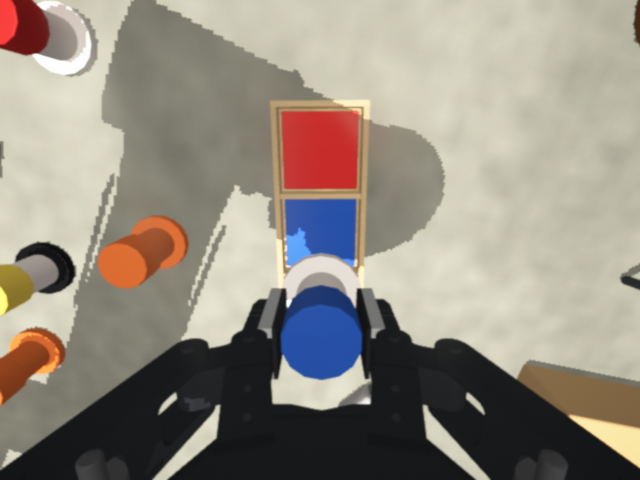

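The wrist view shows the pot held upright between the pads (lid at (320,335), foot at (320,285)) and in line with the caddy. Next I'll measure how the lid sits relative to the TCP.

```bash
cat >> h.py <<'E'
def lid(lo,hi,ztop,box=(200,440)):
    c=cam('wrist');P=pts(c);hsv=cv2.cvtColor(c['frame'],cv2.COLOR_BGR2HSV)
    m=cv2.inRange(hsv,(lo,110,50),(hi,255,255))>0; m&=(c['range_z']>0)
    m[:,:box[0]]=0;m[:,box[1]:]=0
    q=P[m];q=q[abs(q[:,2]-ztop)<12]; z=np.percentile(q[:,2],70) if len(q) else 0; t=q[abs(q[:,2]-z)<3]
    cc,r=cv2.minEnclosingCircle(t[:,:2].astype(np.float32)); print('lid',np.array(cc).round(1),'r',round(r,1),'z',z.round(1),'mean',t.mean(0).round(1),'tcp',np.array(bot.read_state()['position']).round(1))
E
python3 - <<'E'
from h import *
lid(95,130,158)
E
```

```text
lid [ 537.9 -286.4] r 17.4 z 158.8 mean [ 539.  -286.1  158.4] tcp [ 542.4 -283.9  130.6]
```

Call:
{"fn": "apply_moves", "kwargs": {
  "plan": [
    {"x":3,"y":0,"z":25,"ax":0,"ay":0,"az":0},
    {"x":3,"y":0,"z":50,"ax":0,"ay":0,"az":0},
    {"x":3,"y":0,"z":70,"ax":0,"ay":0,"az":0},
    {"x":3,"y":0,"z":82,"ax":0,"ay":0,"az":0},
    {"x":3,"y":0,"z":86,"ax":0,"ay":0,"az":0},
    {"x":3,"y":0,"z":88,"ax":0,"ay":0,"az":0},
    {"x":3,"y":0,"z":88,"ax":0,"ay":0,"az":0}
  ]
}}

```text
clock: 5.88
position: [546.3, -283.1, 44.0]
tcp_rot: [[0.973, 0.229, 0.003], [0.229, -0.973, -0.001], [0.003, 0.002, -1.0]]
wrist_force: [-0.4, -0.6, -0.5]
gripper_width: 32.8
gripper_force: 41.8
```

Call:
{"fn": "apply_moves", "kwargs": {
  "plan": [
    {"x":0,"y":0,"z":1,"ax":0,"ay":0,"az":0},
    {"x":0,"y":0,"z":2,"ax":0,"ay":0,"az":0},
    {"x":0,"y":0,"z":2,"ax":0,"ay":0,"az":0}
  ]
}}

```text
clock: 6.13
position: [546.2, -283.7, 41.9]
tcp_rot: [[0.974, 0.228, 0.004], [0.228, -0.974, -0.001], [0.003, 0.002, -1.0]]
wrist_force: [0.3, -0.6, -2.1]
gripper_width: 32.7
gripper_force: 41.8
```

Call:
{"fn": "apply_moves", "kwargs": {
  "plan": [
    {"x":0,"y":1,"z":1,"ax":0,"ay":0,"az":0},
    {"x":0,"y":2,"z":2,"ax":0,"ay":0,"az":0},
    {"x":0,"y":2,"z":3,"ax":0,"ay":0,"az":0},
    {"x":0,"y":2,"z":3,"ax":0,"ay":0,"az":0}
  ]
}}

```text
clock: 6.47
position: [546.5, -285.6, 40.7]
tcp_rot: [[0.974, 0.229, 0.004], [0.229, -0.974, -0.001], [0.003, 0.002, -1.0]]
wrist_force: [-3.9, 4.5, 12.5]
gripper_width: 32.8
gripper_force: 43.3
```

```bash
python3 - <<'E'
from h import *
lid(95,130,68); print(bot.read_state()['wrist_force'])
E
```

```text
lid [ 542.5 -287.5] r 17.4 z 69.6 mean [ 543.7 -287.1   69.2] tcp [ 546.5 -285.6   40.7]
[-4.67431256  4.77055834 12.52550851]
```

Call:
{"fn": "apply_moves", "kwargs": {
  "plan": [
    {"x":0,"y":0,"z":-1,"ax":0,"ay":0,"az":0},
    {"x":0,"y":0,"z":-1,"ax":0,"ay":0,"az":0},
    {"x":0,"y":0,"z":-1,"ax":0,"ay":0,"az":0},
    {"x":0,"y":0,"z":-1,"ax":0,"ay":0,"az":0}
  ],
  "gripper": 60
}}

```text
clock: 6.85
position: [546.2, -285.7, 39.0]
tcp_rot: [[0.974, 0.228, 0.002], [0.228, -0.974, -0.001], [0.002, 0.001, -1.0]]
wrist_force: [-0.1, 0.5, 0.2]
gripper_width: 59.8
gripper_force: 0.0
```

Call:
{"fn": "apply_moves", "kwargs": {
  "plan": [
    {"x":0,"y":0,"z":-10,"ax":0,"ay":0,"az":0},
    {"x":0,"y":0,"z":-30,"ax":0,"ay":0,"az":0},
    {"x":0,"y":0,"z":-60,"ax":0,"ay":0,"az":0},
    {"x":0,"y":0,"z":-90,"ax":0,"ay":0,"az":0},
    {"x":0,"y":0,"z":-110,"ax":0,"ay":0,"az":0},
    {"x":0,"y":0,"z":-110,"ax":0,"ay":0,"az":0}
  ]
}}

```text
clock: 7.35
position: [548.5, -287.1, 155.7]
tcp_rot: [[0.973, 0.229, 0.011], [0.229, -0.974, -0.005], [0.01, 0.008, -1.0]]
wrist_force: [-0.3, -0.7, 0.9]
gripper_width: 59.9
gripper_force: 0.0
```

```bash
python3 - <<'E'
from h import *
lid(95,130,67)
go([636.5,-73.5,110],Rt(.1)); go([636.5,-73.5,32],Rt(.1))
c=cam('top');cv2.imwrite('pics/t2.png',cv2.resize(c['frame'][150:300,340:540],None,fx=3,fy=3))
E
```

```text
lid [ 538.2 -288.8] r 16.8 z 68.2 mean [ 538.7 -288.6   67.9] tcp [ 547.5 -286.3  152.9]
shift [ 134.9 -187.1   43. ] rot [ 0.0042 -0.0078  0.1302]
shift [ 134.3 -187.5  121. ] rot [ 0.0042 -0.0078  0.1302]
```

View pics/t2.png

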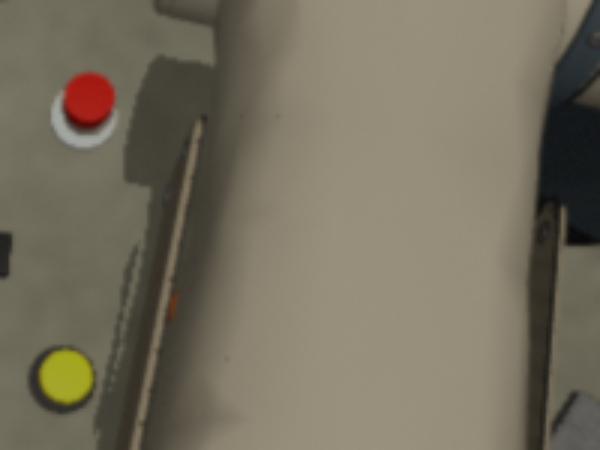

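The arm hides the caddy in that top view; the wrist depth puts the blue lid upright near (540,-288). Red is next.

Call:
{"fn": "apply_moves", "kwargs": {
  "plan": [
    {"x":20,"y":-28,"z":0,"ax":0.001,"ay":-0.001,"az":0.02},
    {"x":40,"y":-56,"z":5,"ax":0.001,"ay":-0.002,"az":0.04},
    {"x":60,"y":-84,"z":12,"ax":0.002,"ay":-0.003,"az":0.06},
    {"x":80,"y":-112,"z":20,"ax":0.002,"ay":-0.005,"az":0.08},
    {"x":100,"y":-140,"z":28,"ax":0.003,"ay":-0.006,"az":0.1},
    {"x":120,"y":-168,"z":36,"ax":0.004,"ay":-0.007,"az":0.12},
    {"x":135,"y":-187,"z":43,"ax":0.004,"ay":-0.008,"az":0.13},
    {"x":135,"y":-187,"z":43,"ax":0.004,"ay":-0.008,"az":0.13}
  ]
}}

```text
clock: 8.12
position: [634.6, -68.3, 102.6]
tcp_rot: [[0.995, 0.103, -0.012], [0.103, -0.995, 0.003], [-0.011, -0.004, -1.0]]
wrist_force: [-0.1, 0.2, -0.4]
gripper_width: 60.1
gripper_force: 0.0
```

Call:
{"fn": "apply_moves", "kwargs": {
  "plan": [
    {"x":0,"y":0,"z":0,"ax":0,"ay":0,"az":0},
    {"x":0,"y":0,"z":0,"ax":0,"ay":0,"az":0}
  ]
}}

```text
clock: 8.28
position: [634.2, -72.9, 105.4]
tcp_rot: [[0.995, 0.1, -0.008], [0.1, -0.995, 0.002], [-0.008, -0.002, -1.0]]
wrist_force: [0.4, 0.1, 0.7]
gripper_width: 59.9
gripper_force: 0.0
```

```bash
python3 - <<'E'
from h import *
lid(0,7,60,(150,490))
go([637.5,-73.5,32],Rt(.1))
E
```

```text
lid [637.9 -74.6] r 17.0 z 61.2 mean [638.8 -74.5  60.9] tcp [634.4 -73.4 105.9]
shift [ 3.6  0.6 73.9] rot [-0.0024  0.007  -0.0004]
```

Call:
{"fn": "apply_moves", "kwargs": {
  "plan": [
    {"x":3,"y":1,"z":25,"ax":0,"ay":0.005,"az":0},
    {"x":3,"y":1,"z":48,"ax":0,"ay":0.005,"az":0},
    {"x":3,"y":1,"z":65,"ax":0,"ay":0.005,"az":0},
    {"x":3,"y":1,"z":74,"ax":0,"ay":0.005,"az":0},
    {"x":3,"y":1,"z":74,"ax":0,"ay":0.005,"az":0}
  ]
}}

```text
clock: 8.75
position: [635.7, -74.3, 30.2]
tcp_rot: [[0.995, 0.098, -0.005], [0.098, -0.995, 0.002], [-0.005, -0.003, -1.0]]
wrist_force: [0.5, 0.1, 0.5]
gripper_width: 60.2
gripper_force: 0.0
```

Call:
{"fn": "apply_moves", "kwargs": {
  "plan": [
    {"x":0,"y":0,"z":0,"ax":0,"ay":0,"az":0},
    {"x":0,"y":0,"z":0,"ax":0,"ay":0,"az":0},
    {"x":0,"y":0,"z":0,"ax":0,"ay":0,"az":0},
    {"x":0,"y":0,"z":0,"ax":0,"ay":0,"az":0},
    {"x":0,"y":0,"z":0,"ax":0,"ay":0,"az":0},
    {"x":0,"y":0,"z":0,"ax":0,"ay":0,"az":0}
  ],
  "gripper": 25
}}

```text
clock: 9.25
position: [638.7, -73.5, 34.1]
tcp_rot: [[0.995, 0.1, 0.002], [0.1, -0.995, 0.002], [0.002, -0.002, -1.0]]
wrist_force: [0.0, -0.8, 6.4]
gripper_width: 32.4
gripper_force: 40.4
```

Call:
{"fn": "apply_moves", "kwargs": {
  "plan": [
    {"x":0,"y":0,"z":-8,"ax":0,"ay":0,"az":0},
    {"x":0,"y":0,"z":-25,"ax":0,"ay":0,"az":0},
    {"x":0,"y":0,"z":-50,"ax":0,"ay":0,"az":0},
    {"x":0,"y":0,"z":-80,"ax":0,"ay":0,"az":0},
    {"x":0,"y":0,"z":-110,"ax":0,"ay":0,"az":0},
    {"x":0,"y":0,"z":-125,"ax":0,"ay":0,"az":0},
    {"x":0,"y":0,"z":-125,"ax":0,"ay":0,"az":0}
  ]
}}

```text
clock: 9.83
position: [639.6, -73.7, 162.5]
tcp_rot: [[0.995, 0.1, 0.007], [0.1, -0.995, 0.002], [0.007, -0.002, -1.0]]
wrist_force: [-0.7, -0.8, -1.0]
gripper_width: 32.9
gripper_force: 39.9
```

```bash
python3 - <<'E'
from h import *
go([606.5,-270.5,140],Rt(.231))
lid(0,7,184,(150,490))
E
```

```text
shift [-52.8 192.5  21.8] rot [-0.0013 -0.007  -0.1306]
lid [638.8 -74.9] r 17.5 z 189.5 mean [640.2 -74.8 189.2] tcp [638.5 -73.3 159.7]
```

Call:
{"fn": "apply_moves", "kwargs": {
  "plan": [
    {"x":-9,"y":32,"z":3,"ax":0,"ay":-0.001,"az":-0.022},
    {"x":-18,"y":64,"z":7,"ax":0,"ay":-0.002,"az":-0.044},
    {"x":-27,"y":96,"z":11,"ax":0,"ay":-0.003,"az":-0.065},
    {"x":-36,"y":128,"z":14,"ax":0,"ay":-0.005,"az":-0.087},
    {"x":-44,"y":160,"z":18,"ax":0,"ay":-0.006,"az":-0.109},
    {"x":-53,"y":192,"z":21,"ax":-0.001,"ay":-0.007,"az":-0.13},
    {"x":-53,"y":192,"z":21,"ax":-0.001,"ay":-0.007,"az":-0.13},
    {"x":-53,"y":192,"z":21,"ax":-0.001,"ay":-0.007,"az":-0.13}
  ]
}}

```text
clock: 10.55
position: [602.4, -271.2, 133.6]
tcp_rot: [[0.974, 0.225, -0.012], [0.225, -0.974, 0.002], [-0.011, -0.005, -1.0]]
wrist_force: [0.4, -0.8, -2.3]
gripper_width: 32.8
gripper_force: 40.2
```

```bash
python3 - <<'E'
from h import *
go([606.7,-270.8,38],Rt(.231))
lid(0,7,168,(150,490))
c=cam('wrist');P=pts(c);hsv=cv2.cvtColor(c['frame'],cv2.COLOR_BGR2HSV)
cv2.imwrite('pics/w3.png',c['frame'])
E
```

```text
shift [ 5.4  1.  95.5] rot [-0.0046  0.0111 -0.0042]
lid [ 602.3 -272. ] r 17.4 z 160.6 mean [ 603.6 -272.   160.3] tcp [ 603.  -270.   134.1]
```

View pics/w3.png

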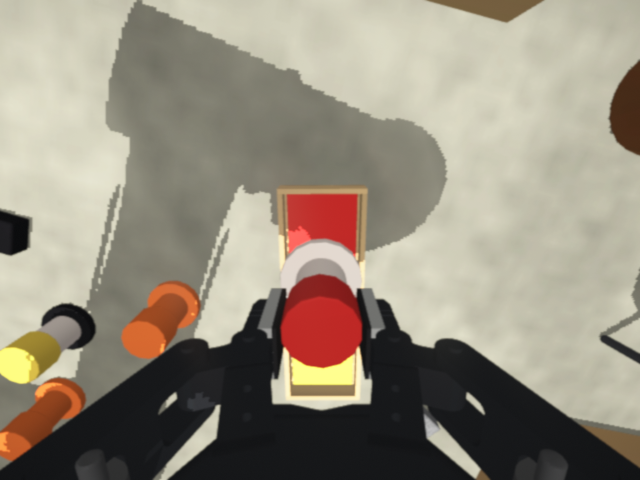

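The red pot is held upright (lid at (320,322), foot at (320,270)) over the red bay, and the blue pot is hidden behind it. I'll lower it.

Call:
{"fn": "apply_moves", "kwargs": {
  "plan": [
    {"x":4,"y":0,"z":25,"ax":-0.004,"ay":0.01,"az":0},
    {"x":4,"y":0,"z":50,"ax":-0.004,"ay":0.01,"az":0},
    {"x":4,"y":0,"z":72,"ax":-0.004,"ay":0.01,"az":0},
    {"x":4,"y":0,"z":84,"ax":-0.004,"ay":0.01,"az":0},
    {"x":4,"y":0,"z":88,"ax":-0.004,"ay":0.01,"az":0},
    {"x":4,"y":0,"z":90,"ax":-0.004,"ay":0.01,"az":0},
    {"x":4,"y":0,"z":90,"ax":-0.004,"ay":0.01,"az":0},
    {"x":4,"y":0,"z":90,"ax":-0.004,"ay":0.01,"az":0}
  ]
}}

```text
clock: 11.32
position: [608.2, -268.8, 47.1]
tcp_rot: [[0.973, 0.229, 0.005], [0.229, -0.973, -0.002], [0.004, 0.003, -1.0]]
wrist_force: [-0.5, -0.2, -0.1]
gripper_width: 32.7
gripper_force: 40.2
```

```bash
python3 - <<'E'
from h import *
lid(0,7,70,(150,490));print(bot.read_state()['wrist_force'])
E
```

```text
lid [ 607.3 -269.7] r 17.4 z 74.2 mean [ 608.9 -269.4   73.9] tcp [ 608.2 -268.9   47.3]
[-0.48847229 -0.5354972  -0.14006063]
```

Call:
{"fn": "apply_moves", "kwargs": {
  "plan": [
    {"x":0,"y":1,"z":2,"ax":0,"ay":0,"az":0},
    {"x":0,"y":1,"z":4,"ax":0,"ay":0,"az":0},
    {"x":0,"y":1,"z":5,"ax":0,"ay":0,"az":0},
    {"x":0,"y":1,"z":6,"ax":0,"ay":0,"az":0},
    {"x":0,"y":1,"z":6,"ax":0,"ay":0,"az":0}
  ]
}}

```text
clock: 11.78
position: [607.7, -270.0, 41.1]
tcp_rot: [[0.974, 0.228, 0.004], [0.228, -0.974, -0.002], [0.003, 0.002, -1.0]]
wrist_force: [-1.8, 0.5, 6.8]
gripper_width: 32.8
gripper_force: 40.8
```

Contact at 7 N. A touch lower, then release and rise.

Call:
{"fn": "apply_moves", "kwargs": {
  "plan": [
    {"x":0,"y":0,"z":1,"ax":0,"ay":0,"az":0},
    {"x":0,"y":0,"z":1,"ax":0,"ay":0,"az":0}
  ]
}}

```text
clock: 11.95
position: [607.7, -270.0, 41.1]
tcp_rot: [[0.974, 0.229, 0.004], [0.229, -0.974, -0.002], [0.003, 0.003, -1.0]]
wrist_force: [-3.9, 3.7, 10.6]
gripper_width: 32.7
gripper_force: 41.3
```

Call:
{"fn": "apply_moves", "kwargs": {
  "plan": [
    {"x":0,"y":0,"z":-1,"ax":0,"ay":0,"az":0},
    {"x":0,"y":0,"z":-1,"ax":0,"ay":0,"az":0},
    {"x":0,"y":0,"z":-1,"ax":0,"ay":0,"az":0},
    {"x":0,"y":0,"z":-1,"ax":0,"ay":0,"az":0}
  ],
  "gripper": 60
}}

```text
clock: 12.28
position: [607.4, -270.0, 39.5]
tcp_rot: [[0.974, 0.228, 0.002], [0.228, -0.974, -0.001], [0.002, 0.002, -1.0]]
wrist_force: [0.4, -0.8, -0.2]
gripper_width: 59.9
gripper_force: 0.0
```

Call:
{"fn": "apply_moves", "kwargs": {
  "plan": [
    {"x":0,"y":0,"z":-10,"ax":0,"ay":0,"az":0},
    {"x":0,"y":0,"z":-30,"ax":0,"ay":0,"az":0},
    {"x":0,"y":0,"z":-60,"ax":0,"ay":0,"az":0},
    {"x":0,"y":0,"z":-90,"ax":0,"ay":0,"az":0},
    {"x":0,"y":0,"z":-110,"ax":0,"ay":0,"az":0},
    {"x":0,"y":0,"z":-110,"ax":0,"ay":0,"az":0},
    {"x":0,"y":0,"z":-110,"ax":0,"ay":0,"az":0}
  ]
}}

```text
clock: 12.87
position: [608.1, -270.1, 152.2]
tcp_rot: [[0.974, 0.228, 0.007], [0.228, -0.974, -0.002], [0.006, 0.004, -1.0]]
wrist_force: [-0.6, 0.9, -0.6]
gripper_width: 59.7
gripper_force: 0.0
```

```bash
python3 - <<'E'
from h import *
lid(0,7,67)
go([490.5,69,115],Rt(-.0)); 
E
```

```text
lid [ 607.3 -271. ] r 16.9 z 68.2 mean [ 608.  -271.    67.9] tcp [ 607.3 -269.7  150.4]
shift [ -36.6 -356.5   34.6] rot [ 0.0014 -0.0034  0.23  ]
```

Call:
{"fn": "apply_moves", "kwargs": {
  "plan": [
    {"x":-4,"y":-39,"z":0,"ax":0,"ay":0,"az":0.025},
    {"x":-8,"y":-78,"z":0,"ax":0,"ay":0,"az":0.05},
    {"x":-12,"y":-117,"z":0,"ax":0,"ay":-0.001,"az":0.075},
    {"x":-16,"y":-156,"z":5,"ax":0,"ay":-0.001,"az":0.1},
    {"x":-20,"y":-195,"z":10,"ax":0,"ay":-0.002,"az":0.125},
    {"x":-24,"y":-234,"z":15,"ax":0,"ay":-0.002,"az":0.15},
    {"x":-28,"y":-273,"z":20,"ax":0.001,"ay":-0.003,"az":0.175},
    {"x":-32,"y":-312,"z":25,"ax":0.001,"ay":-0.003,"az":0.2}
  ]
}}

```text
clock: 13.58
position: [503.2, 28.0, 123.0]
tcp_rot: [[1.0, 0.029, -0.003], [0.029, -1.0, -0.001], [-0.003, 0.001, -1.0]]
wrist_force: [1.3, 1.1, 0.1]
gripper_width: 60.1
gripper_force: 0.0
```

```bash
python3 - <<'E'
from h import *
go([490.5,69,110],Rt(-.0)); 
E
```

```text
shift [-11.5 -41.4  13. ] rot [0.0011 0.0025 0.0286]
```

Call:
{"fn": "apply_moves", "kwargs": {
  "plan": [
    {"x":-6,"y":-20,"z":6,"ax":0,"ay":0.001,"az":0.014},
    {"x":-11.5,"y":-41,"z":13,"ax":0.001,"ay":0.002,"az":0.028},
    {"x":-11.5,"y":-41,"z":13,"ax":0.001,"ay":0.002,"az":0.028},
    {"x":-11.5,"y":-41,"z":13,"ax":0.001,"ay":0.002,"az":0.028}
  ]
}}

```text
clock: 13.92
position: [491.1, 67.8, 110.1]
tcp_rot: [[1.0, 0.004, -0.001], [0.004, -1.0, -0.001], [-0.001, 0.001, -1.0]]
wrist_force: [0.3, -0.7, -0.9]
gripper_width: 60.2
gripper_force: 0.0
```

```bash
python3 - <<'E'
from h import *
lid(20,35,60,(150,490))
go([490.5,69,32],Rt(0)); 
E
```

```text
lid [470.2  19.6] r 68.8 z 61.1 mean [489.1  66.7  60.8] tcp [491.7  67.2 110.6]
shift [-1.2 -1.9 78.6] rot [ 0.0005 -0.      0.0033]
```

Call:
{"fn": "apply_moves", "kwargs": {
  "plan": [
    {"x":-0.5,"y":-1.5,"z":28,"ax":0,"ay":0,"az":0},
    {"x":-0.5,"y":-1.5,"z":50,"ax":0,"ay":0,"az":0},
    {"x":-0.5,"y":-1.5,"z":70,"ax":0,"ay":0,"az":0},
    {"x":-0.5,"y":-1.5,"z":78,"ax":0,"ay":0,"az":0},
    {"x":-0.5,"y":-1.5,"z":78,"ax":0,"ay":0,"az":0}
  ]
}}

```text
clock: 14.38
position: [490.7, 67.4, 31.3]
tcp_rot: [[1.0, 0.001, -0.002], [0.001, -1.0, -0.001], [-0.002, 0.001, -1.0]]
wrist_force: [0.1, -0.1, 0.0]
gripper_width: 59.9
gripper_force: 0.0
```

Call:
{"fn": "apply_moves", "kwargs": {
  "plan": [
    {"x":0,"y":0,"z":0,"ax":0,"ay":0,"az":0},
    {"x":0,"y":0,"z":0,"ax":0,"ay":0,"az":0},
    {"x":0,"y":0,"z":0,"ax":0,"ay":0,"az":0},
    {"x":0,"y":0,"z":0,"ax":0,"ay":0,"az":0},
    {"x":0,"y":0,"z":0,"ax":0,"ay":0,"az":0},
    {"x":0,"y":0,"z":0,"ax":0,"ay":0,"az":0}
  ],
  "gripper": 25
}}

```text
clock: 14.88
position: [493.1, 69.0, 34.6]
tcp_rot: [[1.0, 0.003, 0.004], [0.003, -1.0, 0.001], [0.004, -0.001, -1.0]]
wrist_force: [-0.3, -0.8, 6.7]
gripper_width: 32.9
gripper_force: 40.2
```

Call:
{"fn": "apply_moves", "kwargs": {
  "plan": [
    {"x":0,"y":0,"z":-8,"ax":0,"ay":0,"az":0},
    {"x":0,"y":0,"z":-25,"ax":0,"ay":0,"az":0},
    {"x":0,"y":0,"z":-50,"ax":0,"ay":0,"az":0},
    {"x":0,"y":0,"z":-80,"ax":0,"ay":0,"az":0},
    {"x":0,"y":0,"z":-110,"ax":0,"ay":0,"az":0},
    {"x":0,"y":0,"z":-135,"ax":0,"ay":0,"az":0},
    {"x":0,"y":0,"z":-135,"ax":0,"ay":0,"az":0}
  ]
}}

```text
clock: 15.47
position: [494.3, 69.4, 174.2]
tcp_rot: [[1.0, 0.003, 0.011], [0.003, -1.0, 0.003], [0.011, -0.003, -1.0]]
wrist_force: [1.5, -0.6, -1.2]
gripper_width: 32.9
gripper_force: 40.0
```

```bash
python3 - <<'E'
from h import *
go([477.7,-301.5,140],Rt(.231))
lid(20,35,194,(200,440))
E
```

```text
shift [-18.  371.   32.8] rot [-0.0018 -0.0115 -0.2281]
lid [490.   68.4] r 17.5 z 200.7 mean [491.3  68.  200.5] tcp [492.9  69.5 171.3]
```

Call:
{"fn": "apply_moves", "kwargs": {
  "plan": [
    {"x":-2,"y":38,"z":0,"ax":0,"ay":-0.001,"az":-0.023},
    {"x":-4,"y":76,"z":0,"ax":0,"ay":-0.002,"az":-0.047},
    {"x":-6,"y":114,"z":0,"ax":0,"ay":-0.003,"az":-0.07},
    {"x":-7,"y":152,"z":4,"ax":0,"ay":-0.005,"az":-0.093},
    {"x":-9,"y":190,"z":8,"ax":-0.001,"ay":-0.006,"az":-0.117},
    {"x":-11,"y":228,"z":12,"ax":-0.001,"ay":-0.007,"az":-0.14},
    {"x":-13,"y":266,"z":16,"ax":-0.001,"ay":-0.008,"az":-0.163},
    {"x":-15,"y":304,"z":20,"ax":-0.002,"ay":-0.009,"az":-0.187}
  ]
}}

```text
clock: 16.18
position: [476.0, -236.6, 146.7]
tcp_rot: [[0.982, 0.189, -0.009], [0.189, -0.982, -0.001], [-0.009, -0.001, -1.0]]
wrist_force: [0.8, 1.4, -0.5]
gripper_width: 33.0
gripper_force: 40.1
```

```bash
python3 - <<'E'
from h import *
go([479.5,-301,135],Rt(.231))
E
```

```text
shift [-8.6 63.9 11.7] rot [-0.0008  0.0094 -0.0409]
```

Call:
{"fn": "apply_moves", "kwargs": {
  "plan": [
    {"x":-3,"y":25,"z":4,"ax":0,"ay":0.003,"az":-0.015},
    {"x":-6,"y":48,"z":8,"ax":0,"ay":0.006,"az":-0.03},
    {"x":-8,"y":64,"z":11,"ax":0,"ay":0.009,"az":-0.041},
    {"x":-8,"y":64,"z":11,"ax":0,"ay":0.009,"az":-0.041},
    {"x":-8,"y":64,"z":11,"ax":0,"ay":0.009,"az":-0.041}
  ]
}}

```text
clock: 16.6
position: [480.3, -299.8, 135.5]
tcp_rot: [[0.974, 0.226, -0.001], [0.226, -0.974, 0.001], [-0.001, -0.001, -1.0]]
wrist_force: [0.3, 0.3, -0.5]
gripper_width: 32.6
gripper_force: 40.2
```

```bash
python3 - <<'E'
from h import *
go([479.5,-301,38],Rt(.231))
lid(20,35,163,(200,440))
c=cam('wrist');cv2.imwrite('pics/w4.png',c['frame'])
E
```

```text
shift [-0.9  1.2 97.5] rot [-0.0014  0.001  -0.003 ]
lid [ 476.4 -301.8] r 17.5 z 162.1 mean [ 477.7 -301.4  161.8] tcp [ 480.6 -299.2  136. ]
```

View pics/w4.png

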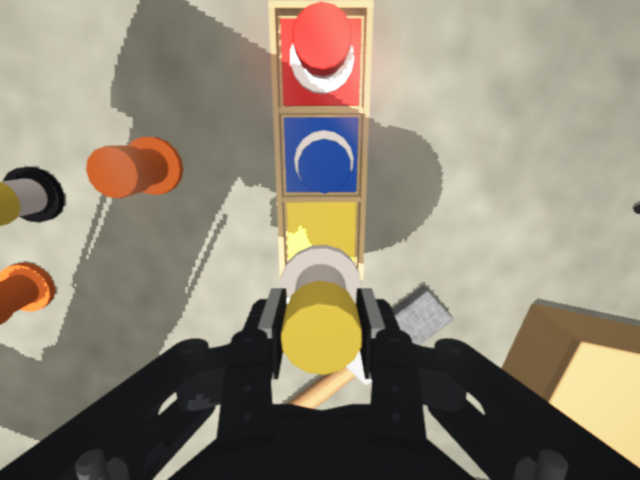

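Red (foot at (322,65)) and blue (foot at (324,160)) stand centred in their bays. Yellow hangs upright over its own bay, so I'll lower it.

Call:
{"fn": "apply_moves", "kwargs": {
  "plan": [
    {"x":0.5,"y":0,"z":25,"ax":0,"ay":0,"az":0},
    {"x":0.5,"y":0,"z":50,"ax":0,"ay":0,"az":0},
    {"x":0.5,"y":0,"z":72,"ax":0,"ay":0,"az":0},
    {"x":0.5,"y":0,"z":84,"ax":0,"ay":0,"az":0},
    {"x":0.5,"y":0,"z":89,"ax":0,"ay":0,"az":0},
    {"x":0.5,"y":0,"z":91,"ax":0,"ay":0,"az":0},
    {"x":0.5,"y":0,"z":91,"ax":0,"ay":0,"az":0}
  ]
}}

```text
clock: 17.28
position: [482.4, -299.2, 46.6]
tcp_rot: [[0.973, 0.229, 0.002], [0.229, -0.973, -0.001], [0.002, 0.001, -1.0]]
wrist_force: [-0.0, 0.1, 0.4]
gripper_width: 33.0
gripper_force: 40.2
```

Call:
{"fn": "apply_moves", "kwargs": {
  "plan": [
    {"x":0,"y":0,"z":1,"ax":0,"ay":0,"az":0},
    {"x":0,"y":0,"z":2,"ax":0,"ay":0,"az":0},
    {"x":0,"y":0,"z":3,"ax":0,"ay":0,"az":0},
    {"x":0,"y":0,"z":3,"ax":0,"ay":0,"az":0}
  ]
}}

```text
clock: 17.62
position: [482.2, -299.6, 43.5]
tcp_rot: [[0.974, 0.228, 0.002], [0.228, -0.974, -0.001], [0.002, 0.001, -1.0]]
wrist_force: [0.6, -0.3, -0.8]
gripper_width: 33.1
gripper_force: 40.2
```

Call:
{"fn": "apply_moves", "kwargs": {
  "plan": [
    {"x":-0.5,"y":1,"z":1,"ax":0,"ay":0,"az":0},
    {"x":-1,"y":1,"z":2,"ax":0,"ay":0,"az":0},
    {"x":-1,"y":1,"z":3,"ax":0,"ay":0,"az":0},
    {"x":-1,"y":1,"z":3.5,"ax":0,"ay":0,"az":0},
    {"x":-1,"y":1,"z":3.5,"ax":0,"ay":0,"az":0}
  ]
}}

```text
clock: 18.03
position: [481.7, -301.0, 41.6]
tcp_rot: [[0.974, 0.229, 0.003], [0.229, -0.974, -0.002], [0.003, 0.002, -1.0]]
wrist_force: [-3.2, 4.0, 11.8]
gripper_width: 33.0
gripper_force: 41.4
```

In contact, so release and rise.

Call:
{"fn": "apply_moves", "kwargs": {
  "plan": [
    {"x":0,"y":0,"z":-1,"ax":0,"ay":0,"az":0},
    {"x":0,"y":0,"z":-1,"ax":0,"ay":0,"az":0},
    {"x":0,"y":0,"z":-1,"ax":0,"ay":0,"az":0},
    {"x":0,"y":0,"z":-1,"ax":0,"ay":0,"az":0}
  ],
  "gripper": 60
}}

```text
clock: 18.37
position: [481.2, -300.8, 40.4]
tcp_rot: [[0.974, 0.228, 0.001], [0.228, -0.974, -0.0], [0.001, 0.001, -1.0]]
wrist_force: [-0.0, -0.5, -0.7]
gripper_width: 59.9
gripper_force: 0.0
```

Call:
{"fn": "apply_moves", "kwargs": {
  "plan": [
    {"x":0,"y":0,"z":-10,"ax":0,"ay":0,"az":0},
    {"x":0,"y":0,"z":-30,"ax":0,"ay":0,"az":0},
    {"x":0,"y":0,"z":-60,"ax":0,"ay":0,"az":0},
    {"x":0,"y":0,"z":-95,"ax":0,"ay":0,"az":0},
    {"x":-20,"y":0,"z":-130,"ax":0,"ay":0,"az":0},
    {"x":-50,"y":0,"z":-150,"ax":0,"ay":0,"az":0},
    {"x":-80,"y":0,"z":-160,"ax":0,"ay":0,"az":0},
    {"x":-80,"y":0,"z":-160,"ax":0,"ay":0,"az":0}
  ]
}}

```text
clock: 19.03
position: [400.8, -320.5, 205.2]
tcp_rot: [[0.974, 0.226, 0.007], [0.227, -0.974, -0.004], [0.006, 0.006, -1.0]]
wrist_force: [-0.3, -0.0, -0.3]
gripper_width: 60.2
gripper_force: 0.0
```

Call:
{"fn": "apply_moves", "kwargs": {
  "plan": [
    {"x":0,"y":0,"z":0,"ax":0,"ay":0,"az":0},
    {"x":0,"y":0,"z":0,"ax":0,"ay":0,"az":0},
    {"x":0,"y":0,"z":0,"ax":0,"ay":0,"az":0},
    {"x":0,"y":0,"z":0,"ax":0,"ay":0,"az":0}
  ]
}}

```text
clock: 19.37
position: [403.5, -318.6, 199.7]
tcp_rot: [[0.973, 0.229, 0.0], [0.229, -0.973, 0.0], [0.0, -0.0, -1.0]]
wrist_force: [0.5, -0.1, -1.3]
gripper_width: 59.9
gripper_force: 0.0
```

```bash
python3 - <<'E'
from h import *
c=cam('wrist');cv2.imwrite('pics/w5.png',c['frame'])
c=cam('scene');cv2.imwrite('pics/s5.png',c['frame'])
lid(95,130,67);lid(0,7,67);lid(20,35,67)
E
```

```text
lid [ 537.3 -288.9] r 16.9 z 68.2 mean [ 536.9 -288.8   67.8] tcp [ 403.4 -318.7  199.9]Traceback (most recent call last):
  File "<stdin>", line 4, in <module>
  File "h.py", line 26, in lid
    cc,r=cv2.minEnclosingCircle(t[:,:2].astype(np.float32)); print('lid',np.array(cc).round(1),'r',round(r,1),'z',z.round(1),'mean',t.mean(0).round(1),'tcp',np.array(bot.read_state()['position']).round(1))
                                                                                                                  ^^^^^^^
AttributeError: 'int' object has no attribute 'round'
```

View pics/s5.png

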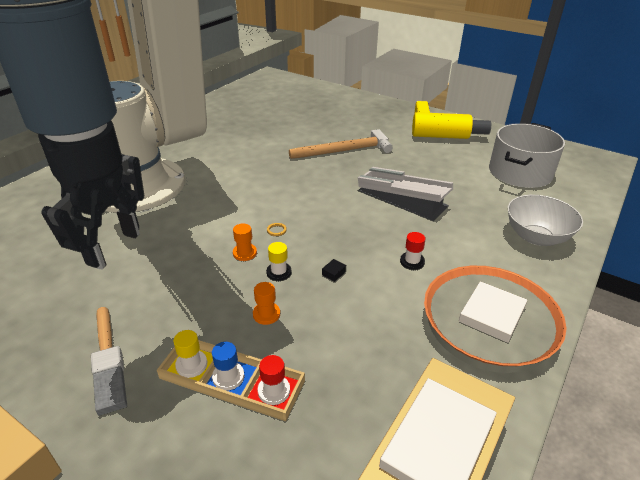

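View pics/w5.png

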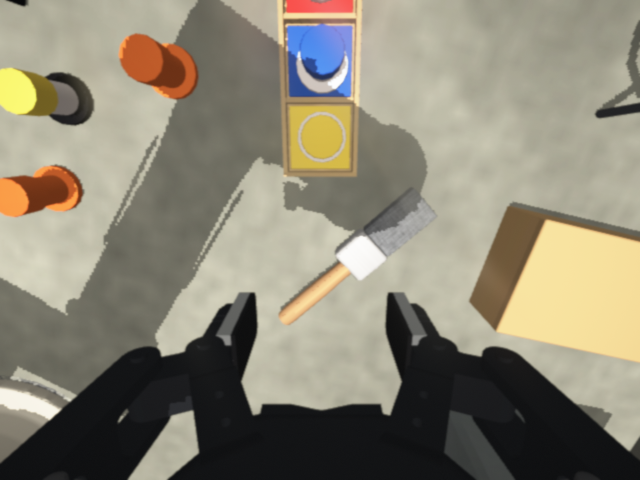

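The scene view shows all three pots upright in their own colour bays: yellow (187,355), blue (226,368) and red (272,380). The black-footed pots stand where they were, at (278,262) and (414,250). In the wrist view the feet sit flat inside the bays. Blue is about 5 mm off centre, within tolerance, and the arm is clear.

```bash
python3 -c "
from cell import bot
print(bot.sign_off())"
```

```text
the job is handed in; nothing more can be done
None
```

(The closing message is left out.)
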